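Sort the pump dispensers by spring stiffness

TASK

Three look-alike pump dispensers lean in the stand under the lamp bar; some have a good stiff spring and some a worn weak one, at least one of each, so press their plungers to feel which is which. Then pull each one out of its socket and stand it upright on the floor of its place: stiff ones in the rectangular white tray, weak ones in the round steel dish. Leave the coffee cup and the two black jars where they are.

Things in the scene. Friction and masses are not known exactly. Their poses are not given: they have to be found in the camera images.
- pump_a: pump dispenser, a white round bottle with a grey foot, 0.2 kg: barrel 34 mm across, straight from its flat base up to 119 mm; steel neck 28 mm across to 125 mm; black plunger cap 26 mm across, its flat top at 147 mm. Origin: centre of the base; z runs up the barrel. Starts leaning 30 degrees in a socket of the stand, in any order. All three look alike.
- pump_b: pump dispenser, a white round bottle with a grey foot, 0.2 kg: barrel 34 mm across, straight from its flat base up to 119 mm; steel neck 28 mm across to 125 mm; black plunger cap 26 mm across, its flat top at 147 mm. Origin: centre of the base; z runs up the barrel. Starts leaning 30 degrees in a socket of the stand, in any order. All three look alike.
- pump_c: pump dispenser, a white round bottle with a grey foot, 0.2 kg: barrel 34 mm across, straight from its flat base up to 119 mm; steel neck 28 mm across to 125 mm; black plunger cap 26 mm across, its flat top at 147 mm. Origin: centre of the base; z runs up the barrel. Starts leaning 30 degrees in a socket of the stand, in any order. All three look alike.
- plunger_a (a joint): plunger of pump_a, the black spring cap on its top, pushed down along the barrel: 0 fully up, 0.012 m fully pressed; it springs back. A weak spring starts to move at about 2 N and takes under 4 N fully down; a stiff one starts at about 8 N and takes 14 N fully down.
- plunger_b (a joint): plunger of pump_b, the black spring cap on its top, pushed down along the barrel: 0 fully up, 0.012 m fully pressed; it springs back. A weak spring starts to move at about 2 N and takes under 4 N fully down; a stiff one starts at about 8 N and takes 14 N fully down.
- plunger_c (a joint): plunger of pump_c, the black spring cap on its top, pushed down along the barrel: 0 fully up, 0.012 m fully pressed; it springs back. A weak spring starts to move at about 2 N and takes under 4 N fully down; a stiff one starts at about 8 N and takes 14 N fully down.
- stand: fixed wooden stand, base plate 130 x 290 x 10 mm. Origin: on the table under the middle socket's floor; x away from the robot, y along the row, z up. Three square sockets 38 mm wide, 65 mm deep, at y = -72, 0, 72 mm, floor centres at x = 0, 35 mm high; axes lean 30 degrees from vertical, tops towards -x. The socket block is 222 mm wide.
- lamp (a point): middle of the lamp bar fixed to the stand above the pumps: 22 mm thick, 270 mm long along the stand's y, 247 mm high, on 12 mm rods from behind at its ends. It is in the way of an upright gripper over the pumps; a tool tilted along a pump's axis is clear of it by about 60 mm.
- tray: fixed rectangular open white tray 140 (x) x 200 (y) x 22 mm high, walls and floor 5 mm thick; origin: centre of its underside, floor top at z = 5 mm, z up. For stiff pumps; two fit side by side along y.
- dish: fixed round open steel dish, 200 mm across, 20 mm high, wall 4 mm, floor top 5 mm above its underside; origin: centre of its underside, z up. For weak pumps.
- cup: white coffee cup 74 mm across, 75 mm tall, with a handle; origin: centre of its underside. Bystander.
- jar_1: black jar 52 mm across, 45 mm tall; origin: centre of its underside. Bystander, in front of the stand.
- jar_2: black jar 52 mm across, 45 mm tall; origin: centre of its underside. Bystander.
Not all that is in view belongs to the job. What is shaped like the pump_a but green is not meant.

How it is judged:
On the way:
1. at least one plunger is pressed down by 3 mm or more (value of joint any of plunger_a, plunger_b, plunger_c above 0.003 m).
At the end, for the whole second after the job is handed in: Each weak pump stands in the round dish (base centre within 81 mm of the dish's centre) and each stiff pump in the rectangular tray (base centre within 52 mm of its centre along x and 82 mm along y), every base on the floor (under 12 mm above the underside), upright within 7 degrees, at rest (horizontal distance between pump_a and dish below 0.081 m and z of pump_a in the frame of dish below 0.012 m and x of pump_b in the frame of tray between -0.052 and 0.052 m and y of pump_b in the frame of tray between -0.082 and 0.082 m and z of each of pump_b, pump_c in the frame of tray below 0.012 m and x of pump_c in the frame of tray between -0.052 and 0.052 m and y of pump_c in the frame of tray between -0.082 and 0.082 m and linear speed of each of pump_a, pump_b, pump_c below 0.03 m/s and angle between each of pump_a, pump_b, pump_c's own z axis and vertical below 0.12 rad); the robot touches nothing.
It fails at once if the cup or a jar is pushed more than 30 mm away (distance of any of cup, jar_1, jar_2 from where it was at the start of the episode above 0.03 m).
It fails at once if the cup or a jar is tipped over (angle between any of cup, jar_1, jar_2's own z axis and vertical above 0.6 rad).
It also fails if it takes over 72 s, if anything falls off the work surface, if the arm or the gripper's body presses on something with over 40 N, if the wrist force passes 120 N, or if a joint passes its speed limit or range.

ROBOT

A 6-joint arm with a two-finger parallel gripper is mounted at the origin on the work surface. World frame = base frame: x ahead of the robot, y to its left, z up, the work surface at z = 0. Lengths are in m, angles in rad, forces in N, time in s.
With the tool pointing down it reaches from about 0.35 to 0.85 m from the base axis. Payload 8.1 kg.
Tool frame: the origin (TCP) lies at the centre of the arm's flange, where the gripper is bolted on; the fingertips stand 186 mm ahead of it and the grasp point (between the pads) lies 167 mm ahead of it (robot.grasp_offset is the distance from the TCP to the grasp point, in m); z points along the fingers, y is the line along which they close (so a half turn about z gives the same grasp; the last joint's range is limited). The gripper opens to 93 mm and grips with 3 to 60 N. Pads are 15 mm wide; open, the fingers measure 128 mm over their backs; the gripper's body (75 mm by 188 mm) begins 65 mm behind the grasp point.
Start: joints at [1.18, 0.13, 1.488, -0, 1.523, -0.085], TCP at [0.181, 0.572, 0.405] pointing down, gripper open.
Joint ranges: [-2.96, 2.96], [-0.89, 2.26], [0.02, 2.5], [-1.34, 4.48], [0, 2.73], [-2.66, 2.66]. Speed limits (rad/s): [2.39, 2.39, 2.79, 3.14, 3.14, 3.14].

INTERFACE

Orientations are given as a rotation vector (axis times angle).
In Python, from plant import robot gives the robot as it stands.
- The arm moves only by the tool drive_tool, never from a script. Its argument "moves" is one flat list of numbers, 7 for each row, row after row: the finger opening in mm, from 0 to 93, then the shift along the tool's x, y, z in mm, then the turn, a rotation vector about the tool's x, y, z in degrees. A call has 1 to 8 rows; each row shifts and turns the commanded pose from where the row before left it, along the tool's axes as they then stand; what a row does not reach is not made up. A row lasts 1/10 s, in which the tool goes at most 50 mm and 8.59 degrees, less where a joint would pass 70% of its speed; a pose out of reach is approached as far as the arm can. A call is refused whole if a number of a shift passes 50 or a number of a turn 8.59, either way. A call with a gripper value outside its range is refused whole. The fingers move at their own pace and stop on an object; "grip_force" is the grip in N (left out, the last holds). Time passes only in rows, so rows that do not move let the fingers close. It gives the time, the measured TCP pose, the force, the opening and the grip force at its end, in the units of the state.
- robot.read_state(): the state, without advancing time (a new reading comes with each control period).
- robot.read_camera(name): name is "scene" or "top"; returns a dict with "color" (384x512x3 uint8, red, green, blue), "depth" (384x512 float32, m along the optical axis (not along the pixel's ray), 0 where there is no reading), "mtx" (3x3 intrinsics, pixels), "R" (3x3) and "t" (3): a world point X has camera coordinates R X + t. Camera axes: x right, y down, z forward; pixel columns grow to the right and rows downward; lengths in m; the calibration is good to about 2 mm. A picture is of the moment at which its call begins.
- robot.close_job(): hands the job in; it is judged then, once.
The state is a dict: "t": time; "q": joint angles; "dq": joint speeds; "joint_torque": joint torques, N m; "tool_pos": TCP position; "orientation": TCP orientation; "force": force on the tool from outside, world axes, zero at the start; "wrist_torque": the same for the moment, N m; "opening": finger opening in m; "gripper_force": force on a finger pad.
Only numpy, scipy, OpenCV 4.12 (cv2) and the standard library are available. Lean on these libraries where they do the work, as an engineer would, in place of code of your own. Each camera call takes 0.05 s, during which the arm holds its last target. There are 200 camera calls.

## Working session

There is one attempt and no reset: what is moved stays moved. The work goes in short steps, Python scripts to look and compute and a tool call to move; the robot and the scene stay as the last step left them, time stands still between calls to the robot, and variables do not carry over. Pictures are saved under pics/ and viewed, at most 10 in all, crops included, and the job is handed in when it is done.

Besides the shell and the picture viewer there is one more tool, called as name(argument=value, ...), one argument or row to a line, values as JSON. drive_tool: Moves the arm, as the interface text tells. Its arguments: {"type":"object","properties":{"moves":{"type":"array","items":{"type":"number"}},"grip_force":{"type":"number"}},"required":["moves"]}

```bash
ls; mkdir -p pics; python3 - <<'E'
from plant import robot
import cv2,numpy as np
for n in("scene","top"):
    c=robot.read_camera(n); np.savez(n+".npz",**c)
    cv2.imwrite(f"pics/{n}.png",c["color"][:,:,::-1]); print(n,c["mtx"].round(1).tolist(),(-c["R"].T@c["t"]).round(3),c["R"].round(3).tolist())
print(robot.read_state())
E
```

```text
pics
scene [[417.0, 0.0, 256.3], [0.0, 417.0, 189.7], [0.0, 0.0, 1.0]] [ 1.543 -0.152  1.033] [[0.158, 0.987, -0.009], [0.689, -0.117, -0.715], [-0.707, 0.106, -0.699]]
top [[347.4, 0.0, 252.7], [0.0, 347.4, 189.4], [0.0, 0.0, 1.0]] [ 0.511 -0.009  1.025] [[0.022, -1.0, 0.02], [-0.988, -0.024, -0.149], [0.15, -0.016, -0.989]]
{'t': 0.1, 'q': array([ 1.17959988e+00,  1.31062499e-01,  1.48917018e+00, -3.94765581e-05,
        1.52298916e+00, -8.53903174e-02]), 'dq': array([ 0.00056184, -0.00027942, -0.00281656,  0.00081319, -0.00033379,
        0.00071672]), 'joint_torque': array([ 1.44164609e-03, -5.61334705e+01, -4.93099093e+01,  7.70814694e-02,
        2.89847504e-02, -7.52308961e-05]), 'tool_pos': array([0.18053856, 0.57197737, 0.40380603]), 'orientation': array([-4.78433711e-01, -3.10459723e+00,  2.50114286e-03]), 'force': array([1.35063585, 0.43926014, 0.7285458 ]), 'wrist_torque': array([-0.01256886, -0.02677367,  0.00869624]), 'gripper_force': 0.0, 'opening': 0.09305643915865133}
```

View pics/scene.png

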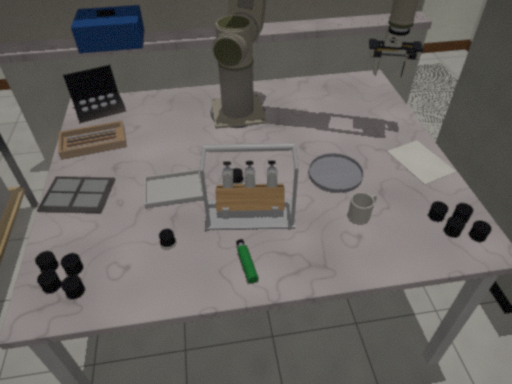

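View pics/top.png

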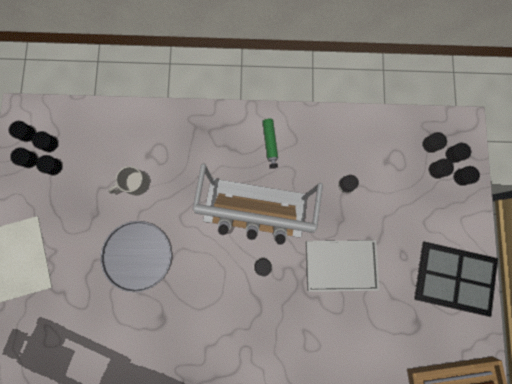

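The top view shows the pump caps at (225,229), (252,233) and (281,238), and the lamp bar from (197,211) to (320,227). The dish is at (137,256), the tray at (341,265), the jars at (263,267) and (349,183), and the cup at (132,181). The green look-alike lies at (270,140) and is ignored. The three white bottles with caps in the stand are the targets.

```bash
cat > h.py <<'E'
import numpy as np,cv2
def pts(c):
    d=c["depth"];v,u=np.mgrid[:d.shape[0],:d.shape[1]]
    K=c["mtx"];p=np.stack([(u-K[0,2])/K[0,0]*d,(v-K[1,2])/K[1,1]*d,d],-1)
    P=(p-c["t"])@c["R"]; P[d==0]=np.nan
    return P
def ray(c,u,v,z):
    K=c["mtx"];r=c["R"].T@np.array([(u-K[0,2])/K[0,0],(v-K[1,2])/K[1,1],1]);o=-c["R"].T@c["t"]
    return o+r*(z-o[2])/r[2]
E
python3 - <<'E'
from h import *
c=dict(np.load("top.npz"));P=pts(c);im=c["color"].astype(int);print(P[330:340,200:210,2].mean())
def stats(n,m):
    m=m.astype(np.uint8);k,l,s,ce=cv2.connectedComponentsWithStats(m)
    for i in range(1,k):
        if s[i,4]>25:
            q=P[l==i];print(n,s[i].tolist(),np.nanmedian(q,0).round(4),cv2.minAreaRect(q[:,:2].astype(np.float32)*1000))
Z=P[...,2];X=P[...,0];V,U=np.mgrid[:384,:512]
roi=(U>185)&(U<330)&(V>160)&(V<285)
stats("lamp",roi&(Z>.225)&(Z<.275))
dark=im.max(2)<60
stats("dark",dark&roi)
stats("cap",dark&roi&(Z>.1)&(Z<.2))
stats("dish",(U>90)&(U<185)&(V>210)&(V<300)&(Z>.012)&(Z<.04))
stats("traywall",(U>295)&(U<385)&(V>230)&(V<300)&(Z>.012)&(Z<.04))
stats("jar2",dark&(U>330)&(U<370)&(V>165)&(V<200))
stats("cup",(U>100)&(U<160)&(V>160)&(V<200)&(Z>.05))
stats("base",roi&(Z>.006)&(Z<.018))
hsv=cv2.cvtColor(c["color"],cv2.COLOR_RGB2HSV)
stats("wood",roi&(hsv[...,0]>8)&(hsv[...,0]<25)&(hsv[...,1]>80))
s=dict(np.load("scene.npz"));P=pts(s);im=s["color"].astype(int);dark=im.max(2)<60;Z=P[...,2]
r=(U>210)&(U<290)&(V>155)&(V<190)
stats("s-cap",dark&r&(Z>.1))
stats("s-lamp",(U>195)&(U<305)&(V>135)&(V<160)&(Z>.22)&(Z<.29))
b=cv2.resize(np.hstack([c["color"][190:280,190:310],s["color"][130:220,200:320]]),None,fx=3.3,fy=3.3,interpolation=2)
cv2.imwrite("pics/crop.png",b[:,:,::-1])
E
```

```text
-0.0004865405069867968
lamp [193, 164, 130, 69, 1661] [ 0.5694 -0.0282  0.2548] ((609.2659301757812, -33.44525146484375), (281.877197265625, 113.92024230957031), 82.1387939453125)
dark [219, 225, 9, 9, 64] [0.5407 0.0475 0.1625] ((540.8380126953125, 47.686649322509766), (19.466001510620117, 19.958208084106445), 0.7274040579795837)
dark [248, 230, 9, 9, 63] [ 0.5302 -0.022   0.1618] ((530.23974609375, -24.19400405883789), (19.578460693359375, 19.75716781616211), 1.3029030561447144)
dark [276, 235, 9, 9, 65] [ 0.5197 -0.0932  0.1619] ((522.7205810546875, -92.73727416992188), (18.35643768310547, 18.71512222290039), 39.38566207885742)
dark [255, 258, 16, 17, 142] [ 0.4454 -0.0585  0.044 ] ((443.9093017578125, -58.1929931640625), (40.76261520385742, 41.97495651245117), 27.845401763916016)
cap [219, 225, 9, 9, 64] [0.5407 0.0475 0.1625] ((540.8380126953125, 47.686649322509766), (19.466001510620117, 19.958208084106445), 0.7274040579795837)
cap [248, 230, 9, 9, 63] [ 0.5302 -0.022   0.1618] ((530.23974609375, -24.19400405883789), (19.578460693359375, 19.75716781616211), 1.3029030561447144)
c
[... 1389 characters left out ...]
74.13529968261719), (13.207100868225098, 13.716621398925781), 0.33685237169265747)
wood [232, 220, 14, 8, 74] [0.5593 0.0102 0.0818] ((559.7852783203125, 10.589079856872559), (35.201446533203125, 14.976055145263672), 81.19409942626953)
wood [260, 225, 13, 7, 74] [ 0.549  -0.0631  0.0813] ((549.0158081054688, -63.10820388793945), (34.68293762207031, 14.393176078796387), 82.9629135131836)
wood [287, 229, 6, 7, 30] [ 0.5421 -0.1255  0.0825] ((540.8795776367188, -124.90672302246094), (14.67044448852539, 13.88399887084961), 68.11827850341797)
s-lamp [201, 143, 97, 17, 813] [ 0.5709 -0.0267  0.2536] ((592.3248291015625, -30.675735473632812), (282.113037109375, 74.03571319580078), 80.2837142944336)
```

View pics/crop.png

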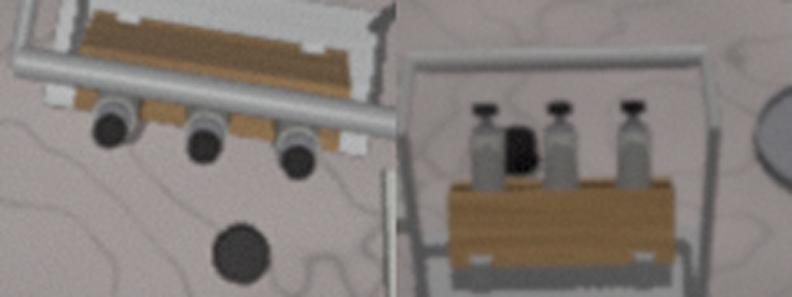

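The enlarged crop confirms the three targets: white bottles with black caps in the wooden stand, at (225,229), (252,233) and (281,238) in the full top view. Next I write a planner that turns target poses into rows.

```bash
cat >> h.py <<'E'
from scipy.spatial.transform import Rotation as Rn
th=np.radians(30);XS=np.array([.990,-.143,0]);YS=np.array([.143,.990,0]);A=-np.sin(th)*XS+np.cos(th)*np.array([0,0,1])
CAP=np.array([.5303,-.0232,.162])   # middle cap top centre
def frame(z,y): 
    z=z/np.linalg.norm(z);y=y/np.linalg.norm(y);return np.stack([np.cross(y,z),y,z],1)
TILT=frame(-A,YS); DOWN=frame(np.array([0,0,-1.]),YS)
def pump(i,s,d): # TCP for tool distance d (0.167 grasp, 0.186 tip) at height s along pump i (+1,0,-1)
    return CAP+i*.072*YS+(s-.147+d)*A
def plan(wps,start=None):
    """wps: (pos,R,opening,n). rows, rounded, straight world interpolation"""
    from plant import robot
    st=robot.read_state()
    p,R=(st["tool_pos"],Rn.from_rotvec(st["orientation"]).as_matrix()) if start is None else start
    rows=[]
    for P,T,op,n in wps:
        p0,R0=p.copy(),R.copy();w=Rn.from_matrix(R0.T@T).as_rotvec()
        for k in range(1,n+1):
            sh=np.round((R.T@(p0+(P-p0)*k/n-p))*1000,0)
            Rt=R0@Rn.from_rotvec(w*k/n).as_matrix()
            tu=np.round(Rn.from_matrix(R.T@Rt).as_rotvec(degrees=True),1)
            p=p+R@sh/1000;R=R@Rn.from_rotvec(tu,degrees=True).as_matrix()
            rows.append([op,*[int(x) for x in sh],*[float(x) for x in tu]])
    for i in range(0,len(rows),8): print(str(sum(rows[i:i+8],[])).replace(" ","").replace("-0.0","0").replace(".0,",",").replace(".0]","]"))
    m=np.array(rows);print("max",abs(m[:,1:4]).max(),abs(m[:,4:]).max(),"end",p.round(3))
    return p,R
def st():
    from plant import robot
    s=robot.read_state();print(round(s["t"],2),s["tool_pos"].round(4),"F.axis",(s["force"]@A).round(2),s["force"].round(1),"open",s["opening"].round(4),s["gripper_force"],"q",s["q"].round(2))
E
python3 - <<'E'
from h import *
plan([(pump(1,.147+.03,.186),TILT,0,16)])
E
```

```text
[0,-25,-26,3,-0.2,-1.9,-0.6,0,-24,-25,5,-0.1,-1.8,-0.5,0,-24,-26,5,-0.2,-1.9,-0.6,0,-23,-27,5,-0.1,-1.9,-0.6,0,-23,-26,6,-0.2,-1.9,-0.5,0,-23,-27,7,-0.1,-1.8,-0.6,0,-22,-27,8,-0.2,-1.9,-0.6,0,-21,-27,8,-0.2,-1.9,-0.5]
[0,-21,-28,9,-0.1,-1.8,-0.6,0,-20,-27,10,-0.2,-1.9,-0.6,0,-20,-28,10,-0.1,-1.9,-0.5,0,-19,-29,10,-0.2,-1.9,-0.6,0,-19,-28,11,-0.2,-1.8,-0.6,0,-18,-29,12,-0.1,-1.9,-0.5,0,-17,-28,12,-0.2,-1.9,-0.6,0,-16,-29,13,-0.1,-1.9,-0.6]
max 29.0 1.9 end [0.433 0.064 0.349]
```

drive_tool(
  moves=[0,-25,-26,3,-0.2,-1.9,-0.6,0,-24,-25,5,-0.1,-1.8,-0.5,0,-24,-26,5,-0.2,-1.9,-0.6,0,-23,-27,5,-0.1,-1.9,-0.6,0,-23,-26,6,-0.2,-1.9,-0.5,0,-23,-27,7,-0.1,-1.8,-0.6,0,-22,-27,8,-0.2,-1.9,-0.6,0,-21,-27,8,-0.2,-1.9,-0.5],
  grip_force=15,
)

```text
t: 0.9
tool_pos: [0.3073, 0.3169, 0.3766]
orientation: [0.324, 2.86, -0.026]
force: [0.9, -0.7, -0.3]
opening: 0.0336
gripper_force: 0.0
```

drive_tool(
  moves=[0,-21,-28,9,-0.1,-1.8,-0.6,0,-20,-27,10,-0.2,-1.9,-0.6,0,-20,-28,10,-0.1,-1.9,-0.5,0,-19,-29,10,-0.2,-1.9,-0.6,0,-19,-28,11,-0.2,-1.8,-0.6,0,-18,-29,12,-0.1,-1.9,-0.5,0,-17,-28,12,-0.2,-1.9,-0.6,0,-16,-29,13,-0.1,-1.9,-0.6],
)

```text
t: 1.7
tool_pos: [0.4338, 0.0627, 0.3487]
orientation: [0.187, 2.609, -0.05]
force: [0.5, 0.5, -0.3]
opening: 0.0006
gripper_force: 0.0
```

drive_tool(
  moves=[0,0,0,0,0,0,0,0,0,0,0,0,0,0],
)

```text
t: 1.9
tool_pos: [0.4334, 0.0633, 0.3484]
orientation: [0.191, 2.612, -0.05]
force: [-0.3, -0.0, 1.0]
opening: 0.0003
gripper_force: 0.0
```

```bash
python3 - <<'E'
from h import *
st()
plan([(pump(1,.147+.002,.186),TILT,0,5)])
from plant import robot
c=robot.read_camera("scene");cv2.imwrite("pics/s2.png",cv2.resize(c["color"][60:240,150:390,::-1],None,fx=3,fy=3))
E
```

```text
Traceback (most recent call last):
  File "h.py", line 37, in st
    s=robot.read_state();print(round(s["t"],2),s["tool_pos"].round(4),"F.axis",(s["force"]@A).round(2),s["force"].round(1),"open",s["opening"].round(4),s["gripper_force"],"q",s["q"].round(2))
                                                                                                                                  ^^^^^^^^^^^^^^^^^^
AttributeError: 'float' object has no attribute 'round'
```

drive_tool(
  moves=[0,0,0,10,0,0,0,0,0,0,10,0,0,0,0,0,0,6,0,0,0,0,0,0,0,0,0,0],
)

```text
t: 2.3
tool_pos: [0.4463, 0.0629, 0.3247]
orientation: [0.186, 2.614, -0.049]
force: [0.1, 1.4, -0.4]
opening: 0.0005
gripper_force: 0.0
```

drive_tool(
  moves=[0,0,0,4,0,0,0,0,0,0,4,0,0,0,0,0,0,0,0,0,0],
)

```text
t: 2.6
tool_pos: [0.4509, 0.0621, 0.3204]
orientation: [0.187, 2.609, -0.048]
force: [-6.4, 1.8, 8.9]
opening: 0.0006
gripper_force: 5.3
```

drive_tool(
  moves=[0,0,0,3,0,0,0,0,0,0,0,0,0,0],
)

```text
t: 2.8
tool_pos: [0.4525, 0.0618, 0.3183]
orientation: [0.187, 2.609, -0.048]
force: [-7.4, 1.0, 8.8]
opening: 0.0006
gripper_force: 6.0
```

```bash
sed -i 's/s\["opening"\].round(4)/round(s["opening"],4)/' h.py; python3 - <<'E'
from h import *
st()
from plant import robot
p=robot.read_state()["tool_pos"];print("tip s", ((p-pump(1,.147,.186))@A))
c=robot.read_camera("scene");cv2.imwrite("pics/s2.png",cv2.resize(c["color"][60:240,150:390,::-1],None,fx=3,fy=3))
E
```

```text
2.8 [0.4525 0.0618 0.3183] F.axis 11.37 [-7.4  1.   8.8] open 0.0006 5.973568431800231 q [ 0.07 -0.48  2.24 -0.14  0.87 -1.3 ]
tip s -0.0060758926747170455
```

View pics/s2.png

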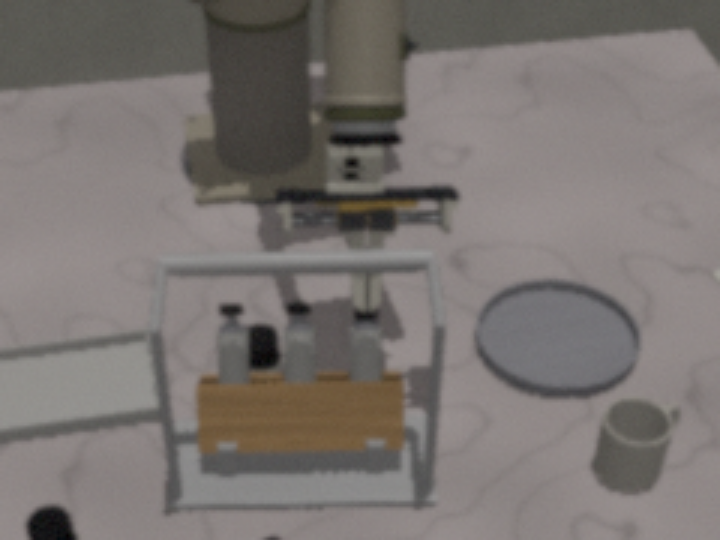

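The picture shows the closed fingertips on the +y pump's cap at crop (365,315), well centred. About 11 N at 6 mm means it is stiff. Next is the middle one.

drive_tool(
  moves=[0,0,0,-20,0,0,0,0,0,-24,-5,0,0,0,0,0,-24,0,0,0,0,0,0,-24,0,0,0,0,0,0,0,10,0,0,0,0,0,0,8,0,0,0,0,0,0,0,0,0,0],
)

```text
t: 3.55
tool_pos: [0.4384, -0.0088, 0.3218]
orientation: [0.187, 2.612, -0.049]
force: [-0.5, -0.3, 2.2]
opening: 0.0004
gripper_force: 1.0
```

drive_tool(
  moves=[0,0,0,4,0,0,0,0,0,0,3,0,0,0,0,0,0,0,0,0,0,0,0,0,0,0,0,0],
)

```text
t: 3.95
tool_pos: [0.4418, -0.0094, 0.317]
orientation: [0.187, 2.611, -0.049]
force: [-2.4, -0.9, 3.0]
opening: 0.0006
gripper_force: 1.4
```

```bash
python3 - <<'E'
from h import *
st()
from plant import robot
p=robot.read_state()["tool_pos"];print("tip s", (p-pump(0,.147,.186))@np.stack([A,YS],1))
E
```

```text
3.95 [ 0.4418 -0.0094  0.317 ] F.axis 3.71 [-2.4 -0.9  3. ] open 0.0006 1.4243313791757828 q [-0.14 -0.55  2.28 -0.    0.88 -1.56]
tip s [-0.00702191  0.00097315]
```

drive_tool(
  moves=[0,0,0,-20,0,0,0,0,0,-24,-5,0,0,0,0,0,-24,0,0,0,0,0,0,-24,0,0,0,0,0,0,0,10,0,0,0,0,0,0,8,0,0,0,0,0,0,0,0,0,0],
)

```text
t: 4.65
tool_pos: [0.4285, -0.0801, 0.3224]
orientation: [0.187, 2.611, -0.049]
force: [-4.4, -0.1, 8.4]
opening: 0.0005
gripper_force: 4.4
```

drive_tool(
  moves=[0,0,0,4,0,0,0,0,0,0,3,0,0,0,0,0,0,0,0,0,0,0,0,0,0,0,0,0],
)

```text
t: 5.05
tool_pos: [0.4321, -0.0801, 0.3177]
orientation: [0.185, 2.61, -0.049]
force: [-6.5, -0.2, 9.7]
opening: 0.0002
gripper_force: 5.9
```

```bash
python3 - <<'E'
from h import *
st()
from plant import robot
p=robot.read_state()["tool_pos"];print("tip s", (p-pump(-1,.147,.186))@np.stack([A,YS],1))
E
```

```text
5.05 [ 0.4321 -0.0801  0.3177] F.axis 11.55 [-6.5 -0.2  9.7] open 0.0002 5.852271490730345 q [-0.34 -0.56  2.29  0.13  0.9  -1.83]
tip s [-0.00668822  0.00168424]
```

The readings are +y stiff (11.4 N), middle weak (3.7 N) and −y stiff (11.6 N). I start with the −y pump.

```bash
python3 - <<'E'
from h import *
print("back off+grasp")
e=plan([(pump(-1,.162,.186),TILT,54,2),(pump(-1,.162,.186),TILT,54,2),(pump(-1,.095,.167),TILT,54,4)])
print("grip, lift")
e=plan([(pump(-1,.095,.167),TILT,10,4),(pump(-1,.18,.167),TILT,10,4)],e)
print("go")
g=np.array([.452,-.327,0])
e=plan([(np.array([.43,-.16,.39]),DOWN,10,6),(g+[0,0,.31],DOWN,10,6),(g+[0,0,.272],DOWN,10,3)],e)
E
```

```text
back off+grasp
[54,0,-1,-11,0,0.1,0,54,1,-1,-11,0.1,0,0.1,54,0,0,0,0,0,0,54,0,0,0,0,0,0,54,0,0,22,0,0,0,54,0,0,21,0,0,0,54,0,0,22,0,0,0,54,0,0,21,0,0,0]
max 22.0 0.1 end [ 0.463 -0.087  0.262]
grip, lift
[10,0,0,0,0,0,0,10,0,0,0,0,0,0,10,0,0,0,0,0,0,10,0,0,0,0,0,0,10,0,0,-21,0,0,0,10,0,0,-21,0,0,0,10,0,0,-22,0,0,0,10,0,0,-21,0,0,0]
max 22.0 0.0 end [ 0.421 -0.08   0.335]
go
[10,-8,-13,-6,0,5,0,10,-7,-13,-7,0,5,0,10,-6,-13,-7,0,5,0,10,-6,-13,-8,0,5,0,10,-5,-12,-8,0,5,0,10,-4,-13,-9,0,5,0,10,-8,-27,13,0,0,0,10,-7,-27,14,0,0,0]
[10,-8,-27,13,0,0,0,10,-7,-27,13,0,0,0,10,-8,-27,14,0,0,0,10,-7,-27,13,0,0,0,10,0,0,13,0,0,0,10,0,0,12,0,0,0,10,0,0,13,0,0,0]
max 27.0 5.0 end [ 0.452 -0.326  0.272]
```

drive_tool(
  moves=[0,0,-1,-11,0,0,0,54,1,-1,-11,0,0,0,54,0,0,0,0,0,0,54,0,0,0,0,0,0,54,0,0,0,0,0,0,54,0,0,0,0,0,0,54,0,0,0,0,0,0,54,0,0,0,0,0,0],
)

```text
t: 5.85
tool_pos: [0.4194, -0.0813, 0.335]
orientation: [0.188, 2.611, -0.049]
force: [-0.9, 0.5, -0.9]
opening: 0.0513
gripper_force: 0.0
```

drive_tool(
  moves=[54,0,0,5,0,0,0,54,0,0,20,0,0,0,54,0,0,21,0,0,0,54,0,0,20,0,0,0,54,0,0,20,0,0,0,54,0,0,0,0,0,0],
)

```text
t: 6.45
tool_pos: [0.4614, -0.0871, 0.2578]
orientation: [0.188, 2.616, -0.047]
force: [-0.2, 0.5, -0.5]
opening: 0.0542
gripper_force: 0.0
```

drive_tool(
  moves=[10,0,0,0,0,0,0,10,0,0,0,0,0,0,10,0,0,0,0,0,0,10,0,0,0,0,0,0,10,0,0,0,0,0,0],
  grip_force=20,
)

```text
t: 6.95
tool_pos: [0.4624, -0.0875, 0.2622]
orientation: [0.187, 2.609, -0.05]
force: [-5.1, 2.0, 6.9]
opening: 0.0341
gripper_force: 20.0
```

drive_tool(
  moves=[10,0,0,-5,0,0,0,10,0,0,-15,0,0,0,10,0,0,-22,0,0,0,10,0,0,-22,0,0,0,10,0,0,-21,0,0,0,10,0,0,0,0,0,0],
)

```text
t: 7.55
tool_pos: [0.4196, -0.0815, 0.3371]
orientation: [0.187, 2.607, -0.051]
force: [0.8, -0.5, -1.7]
opening: 0.0339
gripper_force: 20.0
```

```bash
python3 - <<'E'
from h import *
st()
from plant import robot
c=robot.read_camera("scene");cv2.imwrite("pics/s3.png",cv2.resize(c["color"][60:240,150:390,::-1],None,fx=3,fy=3))
g=np.array([.452,-.327,0])
e=plan([(np.array([.43,-.16,.39]),DOWN,10,6),(g+[0,0,.31],DOWN,10,6),(g+[0,0,.274],DOWN,10,3)])
E
```

```text
7.55 [ 0.4196 -0.0815  0.3371] F.axis -1.85 [ 0.8 -0.5 -1.7] open 0.0339 19.998826682567596 q [-0.36 -0.63  2.3   0.13  0.96 -1.84]
[10,-8,-13,-6,0,5,0,10,-7,-12,-7,0,5.1,0,10,-6,-13,-7,0,5,0,10,-6,-13,-8,0,5,0,10,-5,-13,-8,0,5.1,0,10,-4,-12,-9,0,5,0,10,-8,-27,13,0,0,0,10,-7,-27,14,0,0,0]
[10,-8,-27,13,0,0,0,10,-8,-27,13,0,0,0,10,-7,-27,14,0,0,0,10,-8,-27,13,0,0,0,10,0,0,12,0,0,0,10,0,0,12,0,0,0,10,0,0,12,0,0,0]
max 27.0 5.1 end [ 0.452 -0.327  0.274]
```

View pics/s3.png

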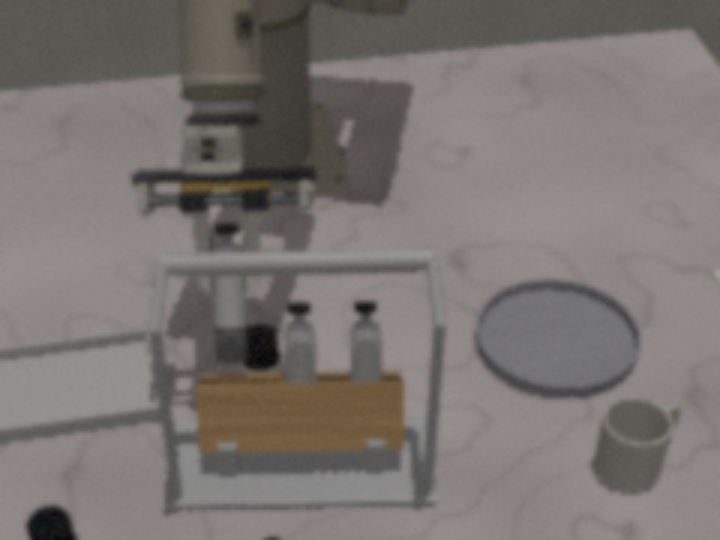

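The picture shows the −y pump held and out of its socket, with its grey foot at crop (230,345). I carry it to the tray.

drive_tool(
  moves=[10,-8,-13,-6,0,5,0,10,-7,-12,-7,0,5.1,0,10,-6,-13,-7,0,5,0,10,-6,-13,-8,0,5,0,10,-5,-13,-8,0,5.1,0,10,-4,-12,-9,0,5,0,10,-8,-27,13,0,0,0,10,-7,-27,14,0,0,0],
)

```text
t: 8.4
tool_pos: [0.4377, -0.2161, 0.3604]
orientation: [-0.223, -3.131, -0.002]
force: [0.2, 0.5, -2.9]
opening: 0.034
gripper_force: 20.0
```

drive_tool(
  moves=[10,-8,-27,13,0,0,0,10,-8,-27,13,0,0,0,10,-7,-27,14,0,0,0,10,-8,-27,13,0,0,0,10,0,0,12,0,0,0,10,0,0,12,0,0,0,10,0,0,8,0,0,0,10,0,0,0,0,0,0],
)

```text
t: 9.2
tool_pos: [0.4515, -0.3251, 0.2745]
orientation: [-0.223, -3.129, -0.005]
force: [-0.4, -0.2, -2.3]
opening: 0.0341
gripper_force: 20.0
```

```bash
python3 - <<'E'
from h import *
st()
from plant import robot
c=robot.read_camera("scene");cv2.imwrite("pics/s4.png",cv2.resize(c["color"][60:240,80:320,::-1],None,fx=3,fy=3))
plan([(np.array([.452,-.327,.274]),DOWN,10,1)])
E
```

```text
9.2 [ 0.4515 -0.3251  0.2745] F.axis -1.81 [-0.4 -0.2 -2.3] open 0.0341 19.99953120946884 q [-0.72  0.12  1.75 -0.    1.28 -2.14]
[10,0,-2,2,0.1,-0.2,0.1]
max 2.0 0.2 end [ 0.452 -0.327  0.274]
```

View pics/s4.png

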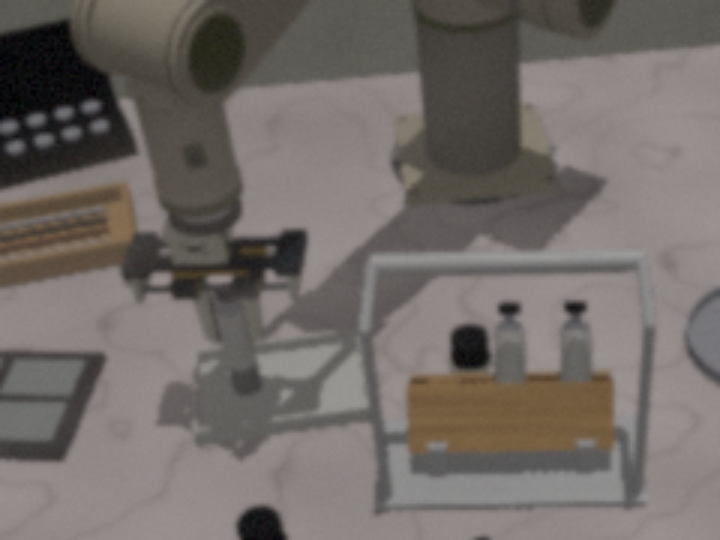

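The picture shows the pump upright just over the left part of the tray, base at crop (245,385). I lower it in small steps until it touches.

drive_tool(
  moves=[10,0,0,2,0,0,0,10,0,0,2,0,0,0,10,0,0,0,0,0,0],
)

```text
t: 9.55
tool_pos: [0.4521, -0.3263, 0.273]
orientation: [-0.224, -3.132, -0.001]
force: [0.0, -0.3, -2.2]
opening: 0.0338
gripper_force: 20.0
```

drive_tool(
  moves=[10,0,0,2,0,0,0,10,0,0,1,0,0,0,10,0,0,0,0,0,0],
)

```text
t: 9.85
tool_pos: [0.4519, -0.3264, 0.2695]
orientation: [-0.225, -3.131, -0.002]
force: [-0.1, -0.5, -2.6]
opening: 0.0339
gripper_force: 20.0
```

drive_tool(
  moves=[10,0,0,2,0,0,0,10,0,0,0,0,0,0],
)

```text
t: 10.05
tool_pos: [0.452, -0.3265, 0.2676]
orientation: [-0.225, -3.132, -0.002]
force: [-0.4, -0.3, -2.2]
opening: 0.0337
gripper_force: 20.0
```

drive_tool(
  moves=[10,0,0,2,0,0,0,10,0,0,0,0,0,0],
)

```text
t: 10.25
tool_pos: [0.4526, -0.3266, 0.2673]
orientation: [-0.225, -3.133, -0.0]
force: [0.0, 2.9, 7.6]
opening: 0.0338
gripper_force: 20.0
```

drive_tool(
  moves=[54,0,0,-1,0,0,0,54,0,0,0,0,0,0,54,0,0,0,0,0,0,54,0,0,-15,0,0,0,54,0,0,-30,0,0,0,54,0,0,-30,0,0,0,54,0,0,-30,0,0,0],
)

```text
t: 10.95
tool_pos: [0.4521, -0.3265, 0.3738]
orientation: [-0.225, -3.132, -0.001]
force: [1.3, 0.2, -0.6]
opening: 0.0539
gripper_force: 0.0
```

```bash
python3 - <<'E'
from h import *
st()
mid=np.array([.42,-.09,.41])
e=plan([(mid,DOWN,54,7),(pump(1,.185,.186),TILT,54,6),(pump(1,.150,.186),TILT,54,2)])
E
```

```text
10.95 [ 0.4521 -0.3265  0.3738] F.axis -1.14 [ 1.3  0.2 -0.6] open 0.0539 0.0 q [-0.72  0.03  1.65 -0.    1.46 -2.14]
[54,9,33,-5,0,0,0,54,10,33,-5,0,0,0,54,9,32,-5,0,0,0,54,9,33,-6,0,-0.1,0,54,10,33,-5,0,0,0,54,9,33,-5,0,0,0,54,10,32,-5,0,0,0,54,2,26,9,0,-5,0]
[54,3,25,9,0,-5,0,54,3,26,8,0,-5,0,54,5,26,9,0,-5,0,54,4,26,7,0,-5,0,54,6,25,8,0,-5,0,54,0,0,17,0,0,0,54,0,0,18,0,0,0]
max 33.0 5.0 end [0.447 0.061 0.326]
```

drive_tool(
  moves=[54,9,33,-5,0,0,0,54,10,33,-5,0,0,0,54,9,32,-5,0,0,0,54,9,33,-6,0,0,0,54,10,33,-5,0,0,0,54,9,33,-5,0,0,0,54,10,32,-5,0,0,0,54,2,26,9,0,-5,0],
)

```text
t: 11.75
tool_pos: [0.4214, -0.0631, 0.4019]
orientation: [0.218, 3.045, -0.009]
force: [1.4, 0.4, -0.3]
opening: 0.054
gripper_force: 0.0
```

drive_tool(
  moves=[54,3,25,9,0,-5,0,54,3,26,8,0,-5,0,54,5,26,9,0,-5,0,54,4,26,7,0,-5,0,54,6,25,8,0,-5,0,54,0,0,10,0,0,0,54,0,0,10,0,0,0,54,0,0,0,0,0,0],
)

```text
t: 12.55
tool_pos: [0.4399, 0.0615, 0.3356]
orientation: [0.189, 2.617, -0.05]
force: [-0.9, -1.0, -0.2]
opening: 0.0538
gripper_force: 0.0
```

```bash
python3 - <<'E'
from h import *
st()
plan([(pump(1,.095,.167),TILT,54,5)])
E
```

```text
12.55 [0.4399 0.0615 0.3356] F.axis 0.26 [-0.9 -1.  -0.2] open 0.0538 0.0 q [ 0.07 -0.54  2.24 -0.13  0.94 -1.31]
[54,0,0,17,0,-0.1,0,54,-1,0,17,0,0,0,54,0,1,18,0,-0.1,0,54,0,0,17,0,0,0,54,0,0,17,0,-0.1,0]
max 18.0 0.1 end [0.483 0.056 0.261]
```

drive_tool(
  moves=[54,0,0,17,0,0,0,54,0,0,17,0,0,0,54,0,1,17,0,0,0,54,0,0,17,0,0,0,54,0,0,17,0,0,0,54,0,0,0,0,0,0],
)

```text
t: 13.15
tool_pos: [0.4819, 0.0558, 0.2609]
orientation: [0.191, 2.619, -0.051]
force: [-0.7, 0.3, -0.3]
opening: 0.0541
gripper_force: 0.0
```

drive_tool(
  moves=[10,0,0,0,0,0,0,10,0,0,0,0,0,0,10,0,0,0,0,0,0,10,0,0,0,0,0,0,10,0,0,0,0,0,0],
)

```text
t: 13.65
tool_pos: [0.4821, 0.0572, 0.2639]
orientation: [0.187, 2.613, -0.049]
force: [-3.5, -1.9, 7.1]
opening: 0.0337
gripper_force: 20.0
```

drive_tool(
  moves=[10,0,0,-5,0,0,0,10,0,0,-15,0,0,0,10,0,0,-22,0,0,0,10,0,0,-22,0,0,0,10,0,0,-21,0,0,0,10,0,0,0,0,0,0],
)

```text
t: 14.25
tool_pos: [0.4398, 0.0637, 0.3391]
orientation: [0.187, 2.61, -0.047]
force: [0.4, -0.9, -1.8]
opening: 0.0337
gripper_force: 20.0
```

```bash
python3 - <<'E'
from h import *
st()
g=np.array([.450,-.243,0])
e=plan([(np.array([.41,.02,.42]),DOWN,10,6),(np.array([.43,-.16,.42]),DOWN,10,5),(g+[0,0,.33],DOWN,10,3),(g+[0,0,.276],DOWN,10,3)])
E
```

```text
14.25 [0.4398 0.0637 0.3391] F.axis -1.83 [ 0.4 -0.9 -1.8] open 0.0337 19.999685883522034 q [ 0.07 -0.55  2.24 -0.13  0.94 -1.3 ]
[10,-3,-8,-14,0,5,0,10,-3,-8,-14,0,5,0,10,-1,-8,-14,0.1,5.1,0,10,1,-8,-14,0,5,0,10,1,-7,-14,0,5,0,10,3,-8,-13,0,5,0,10,-9,-35,0,0,0,0,10,-9,-35,0,0,0,0]
[10,-9,-35,0,0,0,0,10,-10,-36,0,0,0,0,10,-9,-35,0,0,0,0,10,-10,-26,30,0,0,0,10,-11,-27,30,0,0,0,10,-10,-26,30,0,0,0,10,0,0,18,0,0,0,10,0,0,18,0,0,0]
[10,0,0,18,0,0,0]
max 36.0 5.1 end [ 0.45  -0.243  0.276]
```

drive_tool(
  moves=[10,-3,-8,-14,0,5,0,10,-3,-8,-14,0,5,0,10,-1,-8,-14,0.1,5.1,0,10,1,-8,-14,0,5,0,10,1,-7,-14,0,5,0,10,3,-8,-13,0,5,0,10,-9,-35,0,0,0,0,10,-9,-35,0,0,0,0],
)

```text
t: 15.05
tool_pos: [0.4184, -0.0525, 0.4162]
orientation: [-0.222, -3.129, 0.0]
force: [-0.1, -0.3, -2.7]
opening: 0.0335
gripper_force: 20.0
```

drive_tool(
  moves=[10,-9,-35,0,0,0,0,10,-10,-36,0,0,0,0,10,-9,-35,0,0,0,0,10,-10,-26,30,0,0,0,10,-11,-27,30,0,0,0,10,-10,-26,30,0,0,0,10,0,0,18,0,0,0,10,0,0,0,0,0,0],
)

```text
t: 15.85
tool_pos: [0.448, -0.2432, 0.3038]
orientation: [-0.227, -3.122, -0.006]
force: [-1.0, 1.2, -2.2]
opening: 0.0338
gripper_force: 20.0
```

```bash
python3 - <<'E'
from h import *
st()
plan([(np.array([.450,-.243,.271]),DOWN,10,4)])
E
```

```text
15.85 [ 0.448  -0.2432  0.3038] F.axis -1.32 [-1.   1.2 -2.2] open 0.0338 19.99967873096466 q [-0.6  -0.04  1.85 -0.    1.34 -2.02]
[10,-1,0,8,0,-0.2,0,10,0,0,8,0.1,-0.1,0,10,-1,0,9,0,-0.2,-0.1,10,0,0,8,0.1,-0.2,0]
max 9.0 0.2 end [ 0.45  -0.243  0.271]
```

drive_tool(
  moves=[10,0,0,10,0,0,0,10,0,0,10,0,0,0,10,0,0,10,0,0,0,10,0,0,4,0,0,0,10,0,0,0,0,0,0,10,0,0,0,0,0,0],
)

```text
t: 16.45
tool_pos: [0.4494, -0.2433, 0.2754]
orientation: [-0.225, -3.13, 0.001]
force: [-0.1, -0.0, -1.5]
opening: 0.0332
gripper_force: 20.0
```

drive_tool(
  moves=[10,0,0,2,0,0,0,10,0,0,2,0,0,0,10,0,0,0,0,0,0],
)

```text
t: 16.75
tool_pos: [0.4492, -0.2433, 0.2709]
orientation: [-0.225, -3.129, 0.001]
force: [-0.8, -0.8, -2.4]
opening: 0.0336
gripper_force: 20.0
```

drive_tool(
  moves=[10,0,0,2,0,0,0,10,0,0,0,0,0,0],
)

```text
t: 16.95
tool_pos: [0.4493, -0.2435, 0.2692]
orientation: [-0.225, -3.13, 0.001]
force: [0.6, -0.0, -0.8]
opening: 0.034
gripper_force: 20.0
```

drive_tool(
  moves=[10,0,0,1,0,0,0,10,0,0,0,0,0,0],
)

```text
t: 17.15
tool_pos: [0.4496, -0.2435, 0.2691]
orientation: [-0.225, -3.131, 0.001]
force: [-0.5, 1.4, 5.7]
opening: 0.0335
gripper_force: 20.0
```

drive_tool(
  moves=[54,0,0,0,0,0,0,54,0,0,0,0,0,0,54,0,0,0,0,0,0,54,0,0,-15,0,0,0,54,0,0,-30,0,0,0,54,0,0,-30,0,0,0,54,0,0,-30,0,0,0],
)

```text
t: 17.85
tool_pos: [0.4495, -0.2433, 0.3753]
orientation: [-0.225, -3.13, 0.001]
force: [0.4, -0.0, -0.1]
opening: 0.0543
gripper_force: 0.0
```

```bash
python3 - <<'E'
from h import *
st()
from plant import robot
c=robot.read_camera("scene");cv2.imwrite("pics/s5.png",cv2.resize(c["color"][60:240,80:320,::-1],None,fx=3,fy=3))
e=plan([(np.array([.41,-.05,.40]),DOWN,54,6),(pump(0,.19,.186),TILT,54,6),(pump(0,.155,.186),TILT,54,2)])
E
```

```text
17.85 [ 0.4495 -0.2433  0.3753] F.axis -0.31 [ 0.4 -0.  -0.1] open 0.0543 0.0 q [-0.6  -0.09  1.77 -0.    1.47 -2.02]
[54,11,31,-3,0,0,0,54,12,31,-4,-0.1,0.1,0,54,11,31,-3,0,0,0,54,11,31,-3,-0.1,0,0,54,12,31,-3,0,0.1,0,54,11,31,-3,-0.1,0,0,54,0,7,7,0,-5,0,54,0,8,6,0,-5,0]
[54,1,7,7,0,-5,0,54,2,7,6,0,-5,0,54,2,8,6,0,-5,0,54,3,7,6,0,-5,0,54,0,0,18,0,0,0,54,0,0,17,0,0,0]
max 31.0 5.0 end [ 0.434 -0.009  0.33 ]
```

View pics/s5.png

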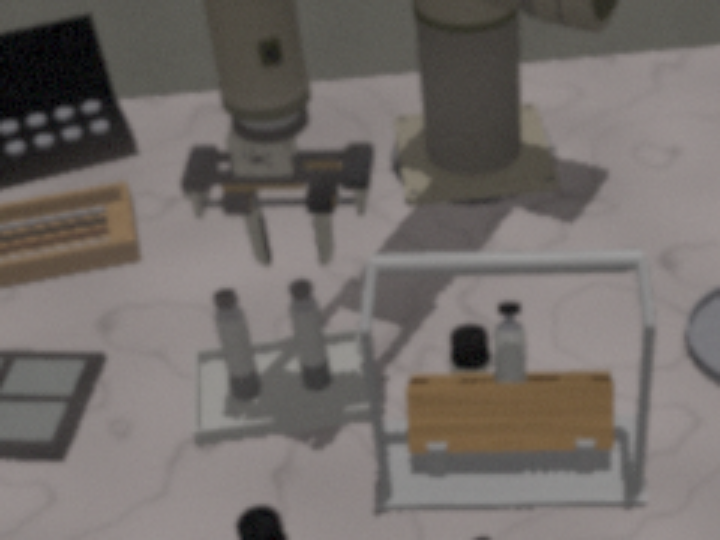

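The picture shows both stiff pumps standing in the tray, bases at crop (245,387) and (315,375). The weak middle one remains at (510,345).

drive_tool(
  moves=[54,11,31,-3,0,0,0,54,12,31,-4,-0.1,0.1,0,54,11,31,-3,0,0,0,54,11,31,-3,-0.1,0,0,54,12,31,-3,0,0.1,0,54,11,31,-3,0,0,0,54,0,7,7,0,-5,0,54,0,8,6,0,-5,0],
)

```text
t: 18.7
tool_pos: [0.4118, -0.0338, 0.3808]
orientation: [0.211, 2.962, -0.014]
force: [0.4, 0.7, -0.7]
opening: 0.0539
gripper_force: 0.0
```

drive_tool(
  moves=[54,1,7,7,0,-5,0,54,2,7,6,0,-5,0,54,2,8,6,0,-5,0,54,3,7,6,0,-5,0,54,0,0,10,0,0,0,54,0,0,10,0,0,0,54,0,0,0,0,0,0],
)

```text
t: 19.4
tool_pos: [0.4253, -0.0076, 0.3347]
orientation: [0.19, 2.623, -0.046]
force: [-0.1, 0.2, -0.5]
opening: 0.0544
gripper_force: 0.0
```

```bash
python3 - <<'E'
from h import *
st()
plan([(pump(0,.095,.167),TILT,54,5)])
E
```

```text
19.4 [ 0.4253 -0.0076  0.3347] F.axis -0.34 [-0.1  0.2 -0.5] open 0.0544 0.0 q [-0.14 -0.63  2.29 -0.    0.96 -1.56]
[54,-1,0,18,0,-0.1,0,54,-2,0,17,0,-0.2,0,54,-1,0,18,0.1,-0.1,-0.1,54,-1,0,17,0,-0.1,0,54,-1,-1,18,0,-0.2,0]
max 18.0 0.2 end [ 0.473 -0.015  0.261]
```

drive_tool(
  moves=[54,-1,0,18,0,0,0,54,-1,0,18,0,0,0,54,-1,0,18,0,0,0,54,0,0,17,0,0,0,54,0,0,17,0,0,0,54,0,0,0,0,0,0,54,0,0,0,0,0,0],
)

```text
t: 20.1
tool_pos: [0.4709, -0.014, 0.2608]
orientation: [0.19, 2.622, -0.046]
force: [0.1, -0.7, -0.2]
opening: 0.054
gripper_force: 0.0
```

```bash
python3 - <<'E'
from h import *
st()
plan([(pump(0,.095,.167),TILT,54,1)])
E
```

```text
20.1 [ 0.4709 -0.014   0.2608] F.axis -0.26 [ 0.1 -0.7 -0.2] open 0.054 0.0 q [-0.14 -0.36  2.26 -0.    0.73 -1.56]
[54,-3,-1,1,0.1,-0.6,-0.1]
max 3.0 0.6 end [ 0.474 -0.015  0.261]
```

drive_tool(
  moves=[54,-2,-1,0,0,-0.6,0,10,0,0,0,0,0,0,10,0,0,0,0,0,0,10,0,0,0,0,0,0,10,0,0,0,0,0,0,10,0,0,0,0,0,0],
)

```text
t: 20.7
tool_pos: [0.4726, -0.0149, 0.2625]
orientation: [0.188, 2.608, -0.047]
force: [-3.4, 0.6, 4.8]
opening: 0.0338
gripper_force: 20.0
```

drive_tool(
  moves=[10,0,0,-5,0,0,0,10,0,0,-15,0,0,0,10,0,0,-22,0,0,0,10,0,0,-22,0,0,0,10,0,0,-21,0,0,0,10,0,0,0,0,0,0],
)

```text
t: 21.3
tool_pos: [0.43, -0.0089, 0.3378]
orientation: [0.188, 2.605, -0.047]
force: [-0.0, -0.8, -1.8]
opening: 0.0335
gripper_force: 20.0
```

```bash
python3 - <<'E'
from h import *
st()
g=np.array([.465,.302,0])
e=plan([(np.array([.41,.05,.42]),DOWN,10,7),(np.array([.44,.22,.40]),DOWN,10,5),(g+[0,0,.33],DOWN,10,4),(g+[0,0,.276],DOWN,10,4)])
E
```

```text
21.3 [ 0.43   -0.0089  0.3378] F.axis -1.64 [-0.  -0.8 -1.8] open 0.0335 19.99963402748108 q [-0.14 -0.62  2.29  0.    0.94 -1.57]
[10,-2,8,-12,0,4.3,0,10,-2,8,-12,0,4.4,0,10,-1,8,-13,0.1,4.3,0,10,1,8,-12,0,4.4,0,10,1,8,-13,0,4.3,0,10,2,8,-12,0,4.3,0,10,3,8,-12,0.1,4.4,0,10,-1,34,4,0,0,0]
[10,-1,35,4,0,0,0,10,-1,34,4,0,0,0,10,-1,35,4,0,0,0,10,-1,34,4,0,0,0,10,-3,21,18,0,0,0,10,-3,21,17,0,0,0,10,-4,22,18,0,0,0,10,-3,21,17,0,0,0]
[10,0,0,14,0,0,0,10,0,0,13,0,0,0,10,0,0,14,0,0,0,10,0,0,13,0,0,0]
max 35.0 4.4 end [0.465 0.302 0.276]
```

drive_tool(
  moves=[10,-2,8,-12,0,4.3,0,10,-2,8,-12,0,4.4,0,10,-1,8,-13,0.1,4.3,0,10,1,8,-12,0,4.4,0,10,1,8,-13,0,4.3,0,10,2,8,-12,0,4.3,0,10,3,8,-12,0.1,4.4,0,10,-1,34,4,0,0,0],
)

```text
t: 22.1
tool_pos: [0.4176, 0.0828, 0.4144]
orientation: [-0.231, -3.128, 0.002]
force: [1.6, -0.0, -2.2]
opening: 0.0336
gripper_force: 20.0
```

drive_tool(
  moves=[10,-1,35,4,0,0,0,10,-1,34,4,0,0,0,10,-1,35,4,0,0,0,10,-1,34,4,0,0,0,10,-3,21,18,0,0,0,10,-3,21,17,0,0,0,10,-4,22,18,0,0,0,10,-3,21,17,0,0,0],
)

```text
t: 22.9
tool_pos: [0.4653, 0.3029, 0.3247]
orientation: [-0.226, -3.128, 0.002]
force: [0.1, -0.2, -1.1]
opening: 0.0339
gripper_force: 20.0
```

drive_tool(
  moves=[10,0,0,14,0,0,0,10,0,0,13,0,0,0,10,0,0,14,0,0,0,10,0,0,11,0,0,0,10,0,0,0,0,0,0,10,0,0,0,0,0,0],
)

```text
t: 23.5
tool_pos: [0.4652, 0.3016, 0.2759]
orientation: [-0.227, -3.129, 0.0]
force: [0.3, 0.0, -2.0]
opening: 0.0341
gripper_force: 20.0
```

drive_tool(
  moves=[10,0,0,2,0,0,0,10,0,0,2,0,0,0,10,0,0,0,0,0,0],
)

```text
t: 23.8
tool_pos: [0.4651, 0.302, 0.272]
orientation: [-0.226, -3.13, 0.0]
force: [-0.3, 0.2, -2.5]
opening: 0.0336
gripper_force: 20.0
```

```bash
python3 - <<'E'
from h import *
st()
plan([(np.array([.465,.302,.268]),DOWN,10,1)])
E
```

```text
23.8 [0.4651 0.302  0.272 ] F.axis -2.04 [-0.3  0.2 -2.5] open 0.0336 19.99973326921463 q [ 0.48  0.11  1.76  0.    1.28 -0.94]
[10,0,0,4,0,-0.2,-0.1]
max 4.0 0.2 end [0.465 0.302 0.268]
```

drive_tool(
  moves=[10,0,0,2,0,0,0,10,0,0,0,0,0,0],
)

```text
t: 24.0
tool_pos: [0.465, 0.3019, 0.2695]
orientation: [-0.226, -3.129, 0.001]
force: [0.6, -0.6, -1.7]
opening: 0.0336
gripper_force: 20.0
```

drive_tool(
  moves=[10,0,0,2,0,0,0,10,0,0,0,0,0,0],
)

```text
t: 24.2
tool_pos: [0.4651, 0.302, 0.2676]
orientation: [-0.226, -3.13, 0.001]
force: [0.2, 0.5, -2.1]
opening: 0.0338
gripper_force: 20.0
```

drive_tool(
  moves=[10,0,0,2,0,0,0,10,0,0,0,0,0,0],
)

```text
t: 24.4
tool_pos: [0.4656, 0.302, 0.2674]
orientation: [-0.226, -3.131, -0.0]
force: [-2.4, -2.5, 8.4]
opening: 0.0334
gripper_force: 20.0
```

drive_tool(
  moves=[54,0,0,-1,0,0,0,54,0,0,0,0,0,0,54,0,0,0,0,0,0,54,0,0,-15,0,0,0,54,0,0,-30,0,0,0,54,0,0,-30,0,0,0,54,0,0,-40,0,0,0,54,0,0,0,0,0,0],
)

```text
t: 25.2
tool_pos: [0.4669, 0.3027, 0.3898]
orientation: [0.226, 3.128, 0.009]
force: [0.2, -0.2, 0.2]
opening: 0.054
gripper_force: 0.0
```

```bash
python3 - <<'E'
from h import *
st()
from plant import robot
c=robot.read_camera("scene");cv2.imwrite("pics/s6.png",cv2.resize(c["color"][60:260,120:400,::-1],None,fx=2.8,fy=2.8))
E
```

```text
25.2 [0.4669 0.3027 0.3898] F.axis 0.11 [ 0.2 -0.2  0.2] open 0.054 0.0 q [ 0.48  0.02  1.64  0.    1.48 -0.94]
```

View pics/s6.png

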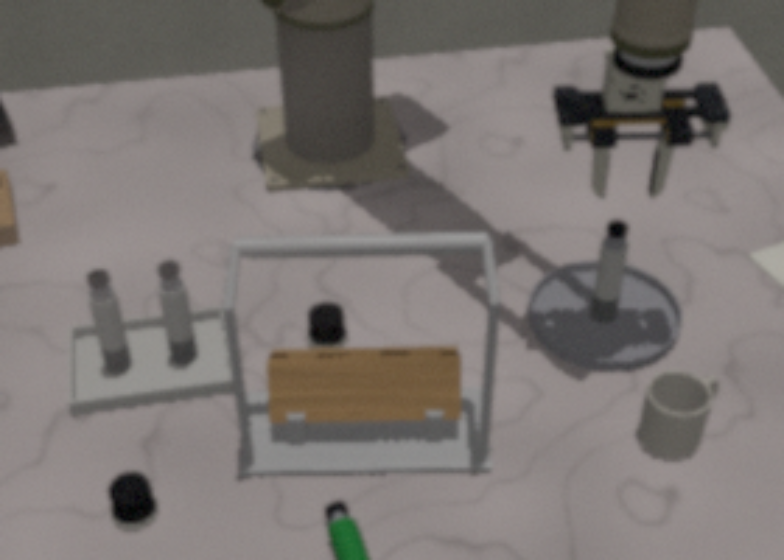

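The picture shows two pumps standing in the tray, bases at crop (117,365) and (182,350), and one in the dish, base at (605,308). The gripper is clear, and the jars and cup have not moved.

```bash
python3 -c "
from plant import robot
print(robot.close_job())"
```

```text
the job is handed in; nothing more can be done
None
```

I handed the job in at about 25 s, with no verdict printed: the two stiff pumps (the outer two, about 11 N at 6–7 mm) stand in the tray, the weak one (the middle, about 4 N) stands in the dish, and the cup and jars look unmoved.

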